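# Stack the loaded curing tray and its cover on the soap-curing tower

### The arm

A 6-joint arm with a two-finger parallel gripper is mounted at the origin on a cart in front of the work surface, level with it; the furniture and walls round the work are solid. World frame = base frame: x ahead of the robot, y to its left, z up, the work surface at z = 0. Lengths are in m, angles in rad, forces in N, time in s.
With the tool pointing down it reaches from about 0.4 to 0.925 m from the base axis. Payload 3.4 kg.
Tool frame: the origin (TCP) lies on the centre line of the jaws, within the pads' length; the fingertips stand 14 mm ahead of it and the grasp point (between the pads) lies 5 mm behind it; z points along the fingers, y is the line along which they close (so a half turn about z gives the same grasp; the last joint's range is limited). The gripper opens to 85 mm and grips with 20 to 120 N. Pads are 22 mm wide; open, the fingers measure 114 mm over their backs; the gripper's body (76 mm by 85 mm) begins 54 mm behind the grasp point. The pads swing forward as they close: fully open they stand 13 mm farther back than shut.
Start: joints at [1.208, 0.307, 1.506, -0, 1.328, -0.073], TCP at [0.164, 0.551, 0.245] pointing down, gripper open.
Joint ranges: [-3.12, 3.12], [-1.05, 2.28], [0.14, 2.33], [-1.42, 4.57], [0.1, 2.73], [-2.68, 2.68]. Speed limits (rad/s): [2.57, 2.57, 3.14, 3.14, 3.14, 3.14].

### API

Orientations are given as a unit quaternion [x, y, z, w].
In Python, from plant import bot gives the robot as it stands.
- The arm moves only by the tool arm_command, never from a script. Its argument "increments" is a list of rows, each an object with "translation": the shift along the world's x, y, z in cm, a list of three; "turn": the turn about the world's z in rad. In form: [{"translation": [tx, ty, tz], "turn": turn}, ...]. A call has 1 to 12 rows; each row shifts and turns the commanded pose from where the row before left it; what a row does not reach is not made up. A row lasts 1/10 s, in which the tool goes at most 50 mm and 8.59 degrees, less where a joint would pass 70% of its speed; a pose out of reach is approached as far as the arm can. A call is refused whole if a number of a shift passes 5 or a number of a turn 0.15, either way. A call with a gripper value outside its range is refused whole. "gripper" is the opening, from 0 (shut) to 1 (fully open), set as the call begins (left out, the last holds). The fingers move at their own pace and stop on an object; "force" is the grip in N (left out, the last holds). Time passes only in rows, so rows that do not move let the fingers close. It gives the time, the measured TCP pose, the force and the opening at its end, in the units of the state.
- bot.get_obs(): the state, without advancing time (a new reading comes with each control period).
- bot.capture(name): name is "side" or "top" or "wrist"; returns a dict with "pixels" (420x560x3 uint8, red, green, blue), "fx", "fy", "cx", "cy" (pixels), "R" (3x3) and "t" (3): a world point X has camera coordinates R X + t; the wrist camera has in their place "mount" (4x4, takes a point from camera to tool coordinates, whose origin is the TCP and whose axes are the flange's). Camera axes: x right, y down, z forward; pixel columns grow to the right and rows downward; lengths in m; the calibration is good to about 2 mm. The wrist camera is an equidistant fisheye: a pixel r from the principal point sees the ray r / f radians off the axis. A picture is of the moment at which its call begins: read the wrist's pose just before it. There is no depth.
- bot.job_done(): hands the job in, once; it reports no verdict.
The state is a dict: "time": time; "q": joint angles; "qd": joint speeds; "joint_torque": joint torques, N m; "tcp_pos": TCP position; "tool_rot": TCP orientation; "force": force on the tool from outside, world axes, zero at the start; "moment": the same for the moment, N m; "gripper_width": finger opening in m.
Only numpy, scipy, OpenCV 4.12 (cv2) and the standard library are available. Lean on these libraries where they do the work, as an engineer would, in place of code of your own. Each camera call takes 0.05 s, during which the arm holds its last target. There are 200 camera calls.

### The job

Stack the loose wooden tray, with the two soap bars it carries, on the matching base tray that stands on round rubber feet, then put the flat wooden cover on top of it. Turn each so that its wide and its narrow end lug drop into the wide and the narrow notch below and it sits fully home on the end boards. Set both down gently without dropping them, keep the bars lying in their places, and leave the bottle, the roll of tape and the timer where they are.

Things in the scene. Friction and masses are not known exactly. Their poses are not given: they have to be found in the camera images.
- base_top (a point): Base tier, fixed: light wooden tray 220 x 100 mm, 70 mm high, on four round black rubber feet 12 mm high, with two soap bars and no lugs. Point: its middle, level with the top edges of its end boards (10 mm thick, 90 to 100 mm from the middle along x). x axis points to the end with the wide notch, z up. The tray rests on it end board on end board.
- base_wide (a point): Mouth of the base's wide notch, 105 mm along x from base_top. Outside each end board, two darker cleats (100 to 110 mm from the middle, tops flush with the board) leave a gap between them, the notch, open at the top: 64 mm wide at the +x end, 34 mm at the -x end. The same on the loose tray's top.
- tray: The loose tray; origin at the middle of its underside, level with the lug tips on which it stands; x points to its wide-lug end (blank card in a brass holder), z up. It weighs about 0.32 kg and carries two soap bars of 0.09 kg.
- tray_center (a point): Middle of the loose tray (220 x 100 x 70 mm), 35 mm over its lug tips; axes as tray. Grip: the upright divider across its middle, 10 mm thick along x, 96 mm long along y, from 17 mm below to 33 mm above this point; 24 mm free on either side of it. End boards reach 35 mm above this point. Fully home, this point is 23 mm above base_top.
- tray_wide (a point): Wide-lug end of the tray, 105 mm along x from tray_center. The darker lugs on the outside of both ends (100 to 110 mm from the middle) hang 12 mm below the end boards: 60 mm wide at +x, 30 mm at -x, tapering 6 mm a side to the tip (and 3.5 mm on the inner face). 2 mm play to each side in the notches below.
- cover: The loose flat cover, about 0.22 kg; origin at the middle of its underside, level with the lug tips on which it stands; x points to its wide-lug end (blank card in a brass holder), z up.
- cover_center (a point): Middle of the cover (220 x 100 mm, 60 mm high with its grip), 30 mm over its lug tips; axes as cover. Board from 18 to 8 mm below this point. Grip: the darker upright rail across its middle, 14 mm thick along x, 80 mm long along y, from 8 mm below to 30 mm above this point. Fully home, this point is 53 mm above tray_center.
- cover_wide (a point): Wide-lug end of the cover, 105 mm along x from cover_center. Lugs as on the tray: 60 mm wide at +x, 30 mm at -x, hanging 12 mm below the board; they go into the notches at the tray's top, 64 mm wide at the tray's +x end, 34 mm at its -x end.
- bar0_center (a point): Centre of a loose cream soap bar, 55 x 80 x 29 mm, lying in the tray's +x half, 61 mm from the tray's middle.
- bar1_center (a point): Centre of the other cream soap bar, alike, in the tray's -x half.
- bottle_center (a point): White plastic bottle, 69 mm across, 191 mm tall, standing; this point is 90 mm up. Bystander.
- tape_center (a point): Roll of tape lying flat, 100 mm across, 25 mm high; its centre. Bystander.
- clock_center (a point): White wind-up timer, 62 mm across, 37 mm high; its centre. Bystander.
- stamp_tin: Closed dark green tin, fixed, 127 mm along x, 174 mm along y, 61 mm high, in the way between the left of the bench and the base; origin at the middle of its underside.
Not all that is in view belongs to the job. What is shaped like the part that bears bar0_center but green is not meant.

How it is judged:
On the way, in this order (a step that is already met when the one before it is completed fails the run):
1. the tray sits fully home on the base, right way round, bars in place, let go (x of tray_center in the frame of base_top between -0.006 and 0.006 m and y of tray_center in the frame of base_top between -0.006 and 0.006 m and z of tray_center in the frame of base_top between 0.0205 and 0.0255 m and x of tray_wide in the frame of base_top above 0.09 m and angle between the z axis of tray_center and the z axis of base_top, either way round below 0.03 rad and angle between the x axis of tray_center and the x axis of base_top, either way round below 0.07 rad and x of bar0_center in the frame of tray_center between 0.035 and 0.085 m and y of bar0_center in the frame of tray_center between -0.02 and 0.02 m and z of bar0_center in the frame of tray_center between -0.01 and 0.006 m and x of bar1_center in the frame of tray_center between -0.085 and -0.035 m and y of bar1_center in the frame of tray_center between -0.02 and 0.02 m and z of bar1_center in the frame of tray_center between -0.01 and 0.006 m and contact force between the fingers and tray below 0.2 N), for 0.2 s.
2. the cover sits fully home on the tray, right way round, let go (x of cover_center in the frame of tray_center between -0.006 and 0.006 m and y of cover_center in the frame of tray_center between -0.006 and 0.006 m and z of cover_center in the frame of tray_center between 0.0505 and 0.0555 m and x of cover_wide in the frame of tray_center above 0.09 m and angle between the z axis of cover_center and the z axis of tray_center, either way round below 0.03 rad and angle between the x axis of cover_center and the x axis of tray_center, either way round below 0.07 rad and contact force between the fingers and cover below 0.2 N), for 0.2 s.
At the end, for the whole second after the job is handed in: The tray sits on the base and the cover on the tray, each with its wide lug at the wide-notch end and level, within 6 mm along and across, 0.07 rad in turn, and within 2.5 mm of its fully seated height; both soap bars lie on the tray floor, one in each half; all is released and at rest (all of step 1 and all of step 2 and linear speed of each of tray, cover below 0.02 m/s); the robot touches nothing.
It fails at once if a soap bar leaves its half of the tray (more than 130 mm from the tray's middle, or stands out of it by 40 mm) (distance between any of bar0_center, bar1_center and tray_center above 0.13 m or z of any of bar0_center, bar1_center in the frame of tray_center above 0.04 m).
It fails at once if the tray is dropped: it moves faster than 0.5 m/s with no finger touching it (linear speed of tray above 0.5 m/s and contact force between the fingers and tray below 0.05 N).
It fails at once if the cover is dropped: it moves faster than 0.5 m/s with no finger touching it (linear speed of cover above 0.5 m/s and contact force between the fingers and cover below 0.05 N).
It fails at once if the bottle, the tape or the timer is shifted by more than 30 mm (distance of any of bottle_center, tape_center, clock_center from where it was at the start of the episode above 0.03 m).
It also fails if it takes over 61 s, if anything falls off the work surface, if the arm or the gripper's body presses on something with over 40 N, if the wrist force passes 120 N, or if a joint passes its speed limit or range.

## Working session

There is one attempt and no reset: what is moved stays moved. The work goes in short steps, Python scripts to look and compute and a tool call to move; the robot and the scene stay as the last step left them, time stands still between calls to the robot, and variables do not carry over. Pictures are saved under pics/ and viewed, on a budget of 10 in all, crops included, one or two more only if the job needs it, and the job is handed in when it is done.

Besides the shell and the picture viewer there is one more tool, called by a JSON object that holds its "api" and its "payload". arm_command: Moves the arm, as the interface text tells. Its arguments: {"type":"object","properties":{"increments":{"type":"array"},"gripper":{"type":"number"},"force":{"type":"number"}},"required":["increments"]}

```bash
mkdir -p pics; ls
cat > h.py <<'E'
import numpy as np, cv2
from plant import bot
def snap(n,f):
    c=bot.capture(n); cv2.imwrite(f,cv2.cvtColor(c['pixels'],cv2.COLOR_RGB2BGR)); return c
def ray(c,u,v,z):
    R=np.array(c['R']);t=np.array(c['t']); o=-R.T@t
    d=R.T@np.array([(u-c['cx'])/c['fx'],(v-c['cy'])/c['fy'],1]); return o+d*(z-o[2])/d[2]
def proj(c,X):
    p=np.array(c['R'])@np.array(X)+np.array(c['t']); return c['fx']*p[0]/p[2]+c['cx'],c['fy']*p[1]/p[2]+c['cy']
E
python3 - <<'E'
from h import *
import pickle
a=snap('top','pics/top0.png');b=snap('side','pics/side0.png')
pickle.dump((a,b),open('c.pkl','wb'))
for c in(a,b):print({k:np.round(v,3) for k,v in c.items() if k!='pixels'}, -np.array(c['R']).T@c['t'])
print(bot.get_obs())
im=np.hstack([cv2.imread('pics/top0.png')]);cv2.imwrite('pics/t.png',cv2.resize(im,(800,600),interpolation=cv2.INTER_CUBIC))
im=cv2.imread('pics/side0.png');cv2.imwrite('pics/s.png',cv2.resize(im,(800,600),interpolation=cv2.INTER_CUBIC))
E
```

```text
pics
{'fx': np.float64(416.44), 'fy': np.float64(416.44), 'cx': np.float64(290.376), 'cy': np.float64(208.693), 'R': array([[ 0.105, -0.994, -0.014],
       [-0.784, -0.074, -0.617],
       [ 0.612,  0.076, -0.787]]), 't': array([-0.145,  0.511,  1.374])} [-0.42521557 -0.21054444  1.39441941]
{'fx': np.float64(488.352), 'fy': np.float64(488.352), 'cx': np.float64(276.051), 'cy': np.float64(213.612), 'R': array([[ 0.84 , -0.543,  0.009],
       [-0.356, -0.562, -0.747],
       [ 0.41 ,  0.624, -0.665]]), 't': array([-0.556,  0.23 ,  1.435])} [-0.04041758 -1.06819904  1.13135538]
{'time': 0.1, 'q': array([ 1.20850301e+00,  3.07487732e-01,  1.50754609e+00,  1.87664820e-05,
        1.32842863e+00, -7.35109926e-02]), 'qd': array([ 0.00072305, -0.00114679, -0.00277387, -0.00025237, -0.00012505,
        0.00102308]), 'joint_torque': array([-1.13489632e-04, -4.58530819e+01, -2.52605903e+01, -1.26732139e-04,
        5.50019351e-03,  2.83085802e-05]), 'tcp_pos': array([0.16355719, 0.550609  , 0.24447788]), 'tool_rot': array([ 1.43892130e-01,  9.89592937e-01, -9.10823305e-04, -2.10999852e-04]), 'force': array([ 0.61447317, -0.52651942, -0.04846378]), 'moment': array([ 0.01419744, -0.0108645 ,  0.00994619]), 'gripper_width': 0.08565305224346619}
```

View pics/t.png

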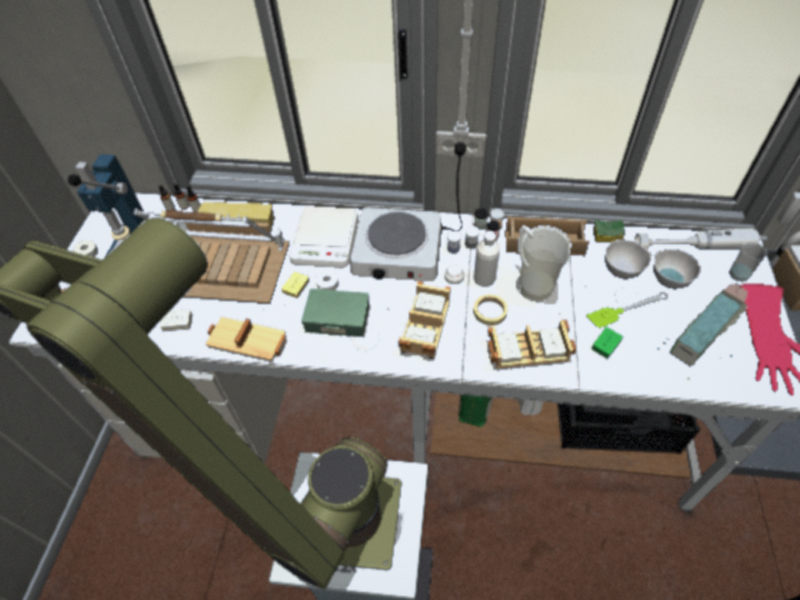

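View pics/s.png

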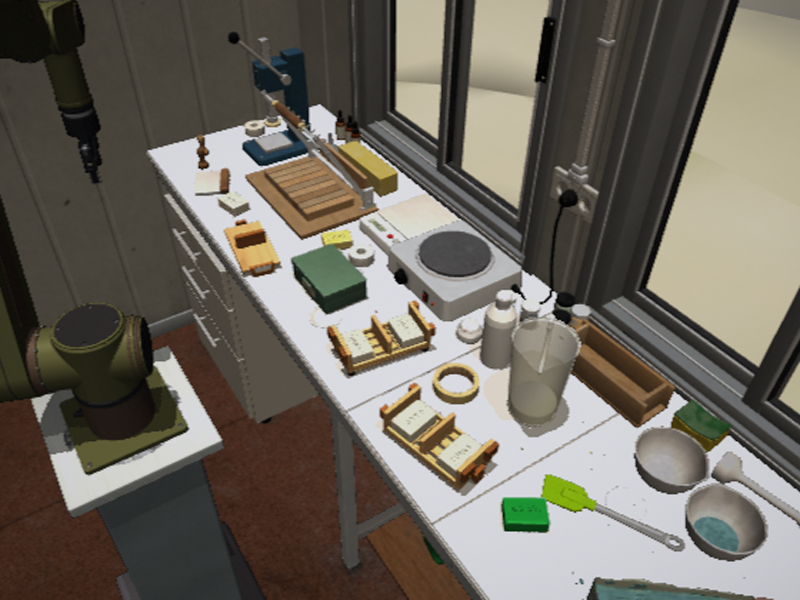

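Run:
```python
import cv2,numpy as np
t=cv2.imread('pics/top0.png');s=cv2.imread('pics/side0.png')
r=lambda i,x0,x1,y0,y1,k:cv2.resize(i[y0:y1,x0:x1],None,fx=k,fy=k,interpolation=cv2.INTER_CUBIC)
cv2.imwrite('pics/a.png',r(s,222,357,204,348,4))
A=r(t,275,408,195,262,6);A=A[:,:798]
B=np.zeros((198,798,3),np.uint8)
q=r(t,140,204,217,250,6);B[:q.shape[0],:q.shape[1]]=q
q=r(s,152,201,149,198,4);B[:q.shape[0],400:400+q.shape[1]]=q
cv2.imwrite('pics/b.png',np.vstack([A,B]))
```

```text
(no output)
```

View pics/a.png

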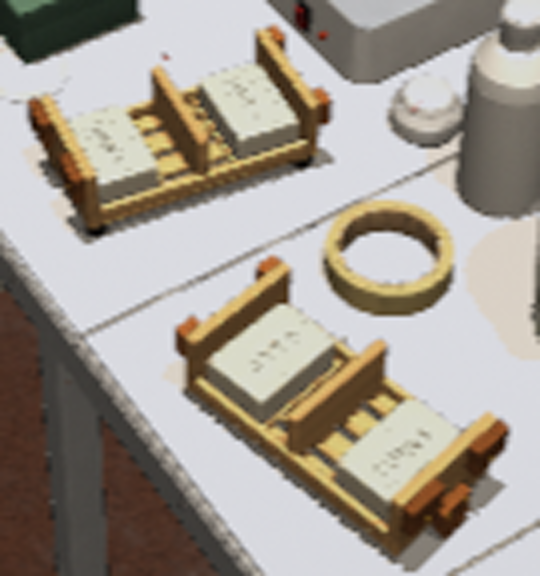

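View pics/b.png

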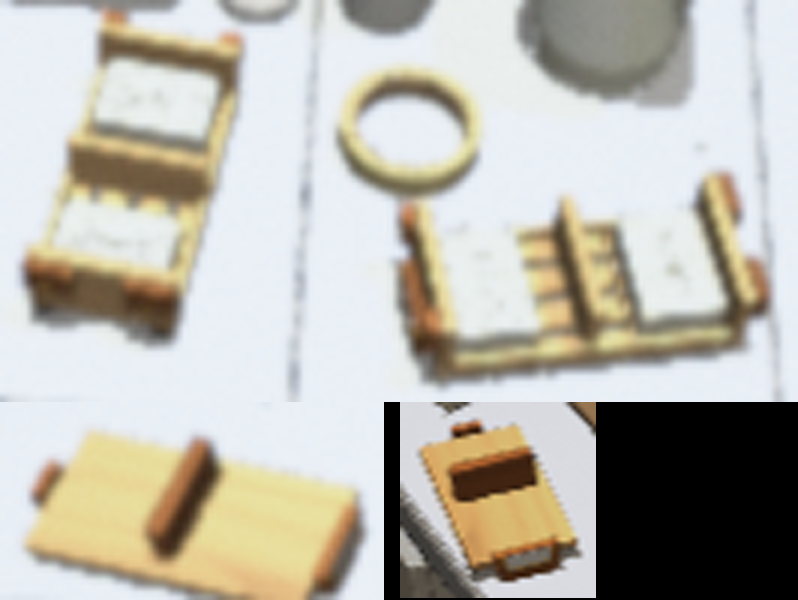

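The base (on feet) is left at top-crop (140,150), with its wide notch at the far end. The tray is right at (580,270), wide lug toward +y. The cover rail is at (180,488), with the card end toward -y. The tray must turn about -90° and the cover about +90°.

```bash
cat > m.py <<'E'
from h import *
import pickle
a,b=pickle.load(open('c.pkl','rb'))
T=lambda u,v:((u+.5)/6-.5+275,(v+.5)/6-.5+195)
S=lambda u,v:((u+.5)/4-.5+222,(v+.5)/4-.5+204)
TC=lambda u,v:((u+.5)/6-.5+140,(v-402+.5)/6-.5+217)
SC=lambda u,v:((u-400+.5)/4-.5+152,(v-402+.5)/4-.5+149)
def tri(p,q):
    A=[];y=[]
    for c,(u,v) in((a,p),(b,q)):
        R=np.array(c['R']);t=np.array(c['t'])
        for k,w in((0,(u-c['cx'])/c['fx']),(1,(v-c['cy'])/c['fy'])):
            A.append(R[k]-w*R[2]);y.append(w*t[2]-t[k])
    s=np.linalg.lstsq(np.array(A),np.array(y),rcond=None);return s[0].round(4)
print('base div',tri(T(144,154),S(182,105)),[ray(a,*T(*p),.08).round(3) for p in((75,143),(213,165))],[ray(b,*S(*p),.08).round(3) for p in((157,72),(207,138))])
print('base ends top',[ray(a,*T(*p),.082).round(3) for p in((105,28),(240,48),(28,255),(182,275))])
print('tray div',tri(T(578,255),S(336,382)),[ray(a,*T(*p),.068).round(3) for p in((567,200),(590,308))],[ray(b,*S(*p),.068).round(3) for p in((380,347),(292,417))])
print('cover',tri(TC(182,490),SC(492,457)),[ray(a,*TC(*p),.06).round(3) for p in((203,442),(160,540))],[ray(b,*SC(*p),.06).round(3) for p in((452,462),(533,450))])
tin=[ray(a,*p,.061).round(3) for p in((303/1.4286,318/1.4286),(313/1.4286,290/1.4286),(369/1.4286,293/1.4286),(366/1.4286,321/1.4286))];print('tin',tin)
c=bot.capture('wrist');print({k:np.round(v,4) for k,v in c.items() if k!='pixels'})
E
python3 m.py
```

```text
base div [ 0.5495 -0.1219  0.0706] [array([ 0.548, -0.076,  0.08 ]), array([ 0.539, -0.168,  0.08 ])] [array([ 0.547, -0.088,  0.08 ]), array([ 0.54 , -0.172,  0.08 ])]
base ends top [array([ 0.645, -0.086,  0.082]), array([ 0.637, -0.179,  0.082]), array([ 0.456, -0.057,  0.082]), array([ 0.45 , -0.155,  0.082])]
tray div [ 0.4979 -0.4056  0.0642] [array([ 0.541, -0.398,  0.068]), array([ 0.459, -0.412,  0.068])] [array([ 0.537, -0.401,  0.068]), array([ 0.451, -0.417,  0.068])]
cover [0.4551 0.3753 0.0637] [array([0.496, 0.374, 0.06 ]), array([0.417, 0.38 , 0.06 ])] [array([0.423, 0.393, 0.06 ]), array([0.494, 0.371, 0.06 ])]
tin [array([0.513, 0.22 , 0.061]), array([0.615, 0.214, 0.061]), array([0.619, 0.051, 0.061]), array([0.52 , 0.044, 0.061])]
{'fx': np.float64(325.1923), 'fy': np.float64(325.1923), 'cx': np.float64(281.8267), 'cy': np.float64(211.4729), 'mount': array([[-8.000e-04, -9.478e-01, -3.189e-01,  8.220e-02],
       [ 1.000e+00, -6.000e-04, -6.000e-04,  0.000e+00],
       [ 4.000e-04, -3.189e-01,  9.478e-01, -1.282e-01],
       [ 0.000e+00,  0.000e+00,  0.000e+00,  1.000e+00]])}
```

{"api": "arm_command", "payload": {"increments": [{"translation":[2.9,-1.7,-0.4],"turn":0},{"translation":[2.9,-1.7,-0.4],"turn":0},{"translation":[2.9,-1.7,-0.4],"turn":0},{"translation":[2.9,-1.7,-0.4],"turn":0},{"translation":[2.9,-1.7,-0.4],"turn":0},{"translation":[2.9,-1.7,-0.4],"turn":0},{"translation":[2.9,-1.7,-0.4],"turn":0},{"translation":[2.9,-1.7,-0.4],"turn":0},{"translation":[2.9,-1.7,-0.4],"turn":0},{"translation":[2.9,-1.7,-0.4],"turn":0},{"translation":[0,0,0],"turn":0},{"translation":[0,0,0],"turn":0}], "gripper": 0.22}}

```text
time: 1.35
tcp_pos: [0.454, 0.3806, 0.2047]
tool_rot: [0.145, 0.989, -0.0, -0.001]
force: [-1.1, -0.7, -0.5]
gripper_width: 0.0187
```

```bash
cat >> h.py <<'E'
import pickle
from scipy.spatial.transform import Rotation as Ro
def wsnap(n):
    o=bot.get_obs(); c=bot.capture('wrist')
    T=np.eye(4);T[:3,:3]=Ro.from_quat(o['tool_rot']).as_matrix();T[:3,3]=o['tcp_pos']
    c['T']=T@c['mount']; pickle.dump(c,open(n+'.pkl','wb'))
    cv2.imwrite('pics/'+n+'.png',cv2.cvtColor(c['pixels'],cv2.COLOR_RGB2BGR))
    y=T[:3,1]; print(n,o['time'],o['tcp_pos'].round(4),'yaw',np.arctan2(y[1],y[0]).round(4),'w',round(o['gripper_width'],4),'q',o['q'].round(2)); return c
def wray(c,u,v,z):
    x=np.array([u-c['cx'],v-c['cy']]);r=np.hypot(*x);th=r/c['fx']
    d=c['T'][:3,:3]@np.array([*(x/max(r,1e-9)*np.sin(th)),np.cos(th)]);o=c['T'][:3,3]
    return o+d*(z-o[2])/d[2]
def wproj(c,X):
    p=c['T'][:3,:3].T@(np.array(X)-c['T'][:3,3]);r=np.hypot(p[0],p[1]);th=np.arctan2(r,p[2])
    return np.array([c['cx'],c['cy']])+p[:2]/r*th*c['fx']
def fit(c,pts,p0,zo=None):
    # pts: list of (local xyz, pixel); solve x,y,yaw (z given in local coords)
    from scipy.optimize import least_squares
    def f(p):
        cs,s=np.cos(p[2]),np.sin(p[2]);e=[]
        for (X,px) in pts:
            e+=list(wproj(c,[p[0]+cs*X[0]-s*X[1],p[1]+s*X[0]+cs*X[1],X[2]+(p[3] if len(p)>3 else 0)])-px)
        return e
    r=least_squares(f,p0); print('fit',r.x.round(4),'res px',np.array(r.fun).reshape(-1,2).round(1).tolist()); return r.x
E
python3 -c "
from h import *
wsnap('wc')"
```

```text
wc 1.35 [0.454  0.3806 0.2047] yaw 1.28 w 0.0187 q [ 0.63  0.36  1.53  0.    1.25 -0.65]
```

{"api": "arm_command", "payload": {"increments": [{"translation":[1,-4.8,0],"turn":0},{"translation":[1,-4.8,0],"turn":0},{"translation":[1,-4.8,0],"turn":0},{"translation":[1,-4.8,0],"turn":0},{"translation":[1,-4.8,0],"turn":0},{"translation":[1,-4.8,0],"turn":0},{"translation":[1,-4.8,0],"turn":0},{"translation":[1,-4.8,0],"turn":0},{"translation":[1,-4.8,0],"turn":0},{"translation":[0,-4.8,0],"turn":0},{"translation":[0,0,0],"turn":0},{"translation":[0,0,0],"turn":0}]}}

```text
time: 2.6
tcp_pos: [0.5434, -0.0985, 0.2053]
tool_rot: [0.145, 0.989, 0.0, -0.0]
force: [0.2, 0.7, -0.2]
gripper_width: 0.019
```

```bash
python3 -c "
from h import *
wsnap('wb')"
```

```text
wb 2.6 [ 0.5434 -0.0985  0.2053] yaw 1.2804 w 0.019 q [-0.26  0.31  1.61  0.    1.22 -1.54]
```

{"api": "arm_command", "payload": {"increments": [{"translation":[-0.5,-4.2,0],"turn":0.08},{"translation":[-0.5,-4.2,0],"turn":0.08},{"translation":[-0.5,-4.2,0],"turn":0.08},{"translation":[-0.5,-4.2,0],"turn":0.08},{"translation":[-1,-4.2,0],"turn":0.08},{"translation":[-1,-4.2,0],"turn":0.06},{"translation":[-1,-4.0,0],"turn":0},{"translation":[0,0,0],"turn":0},{"translation":[0,0,0],"turn":0}]}}

```text
time: 3.55
tcp_pos: [0.4944, -0.3892, 0.2051]
tool_rot: [-0.086, 0.996, 0.001, 0.0]
force: [0.9, 0.4, -0.0]
gripper_width: 0.0192
```

```bash
python3 -c "
from h import *
wsnap('wt')
i=[cv2.imread('pics/%s.png'%n) for n in('wb','wt','wc')]
z=np.zeros((600,800,3),np.uint8)
r=lambda x:cv2.resize(x,(400,300),interpolation=cv2.INTER_AREA)
z[:300,:400]=r(i[0]);z[:300,400:]=r(i[1]);z[300:,:400]=r(i[2]);cv2.imwrite('pics/m.png',z)"
```

```text
wt 3.55 [ 0.4944 -0.3892  0.2051] yaw 1.7427 w 0.0192 q [-0.73  0.41  1.44  0.    1.29 -2.48]
```

View pics/m.png

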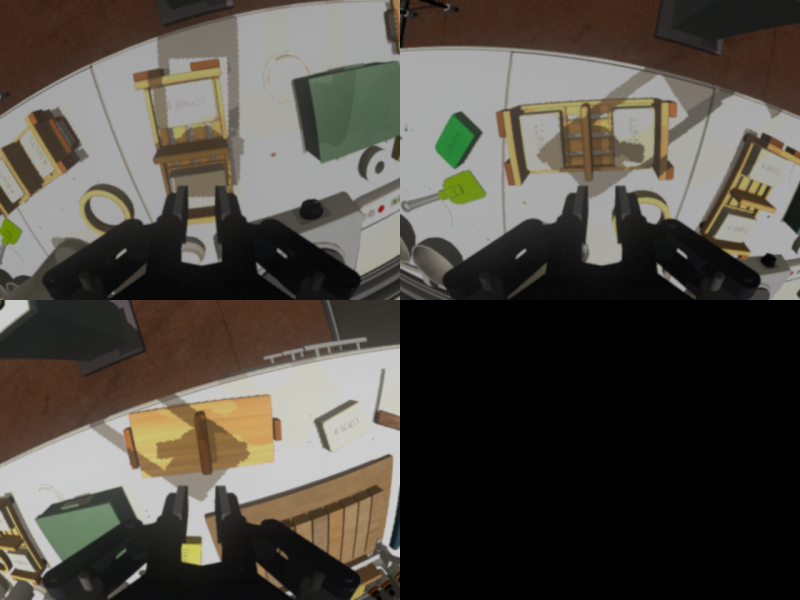

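```bash
python3 -c "
from h import *
r=lambda n,x0,x1,y0,y1,k:cv2.resize(cv2.imread('pics/%s.png'%n)[y0:y1,x0:x1],None,fx=k,fy=k,interpolation=cv2.INTER_CUBIC)
cv2.imwrite('pics/wt3.png',r('wt',132,392,130,270,3))
A=r('wb',180,340,75,325,2.4);B=r('wc',165,405,135,255,1.75)
z=np.zeros((600,A.shape[1]+B.shape[1],3),np.uint8);z[:,:A.shape[1]]=A[:600];z[:B.shape[0],A.shape[1]:]=B;print(z.shape,A.shape);cv2.imwrite('pics/bc.png',z[:,:800])"
```

```text
(600, 804, 3) (600, 384, 3)
```

View pics/wt3.png

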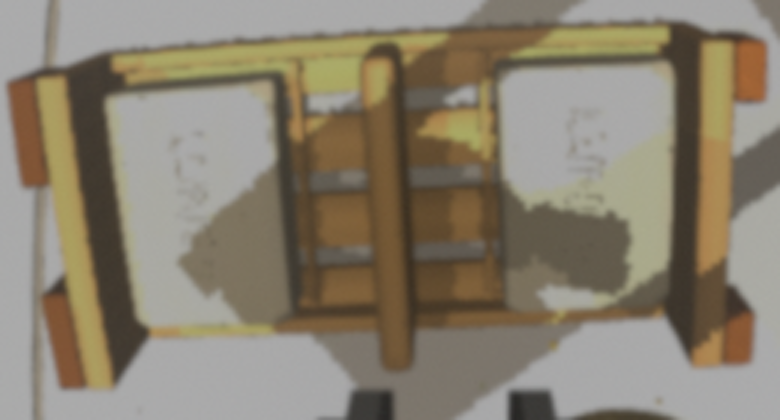

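View pics/bc.png

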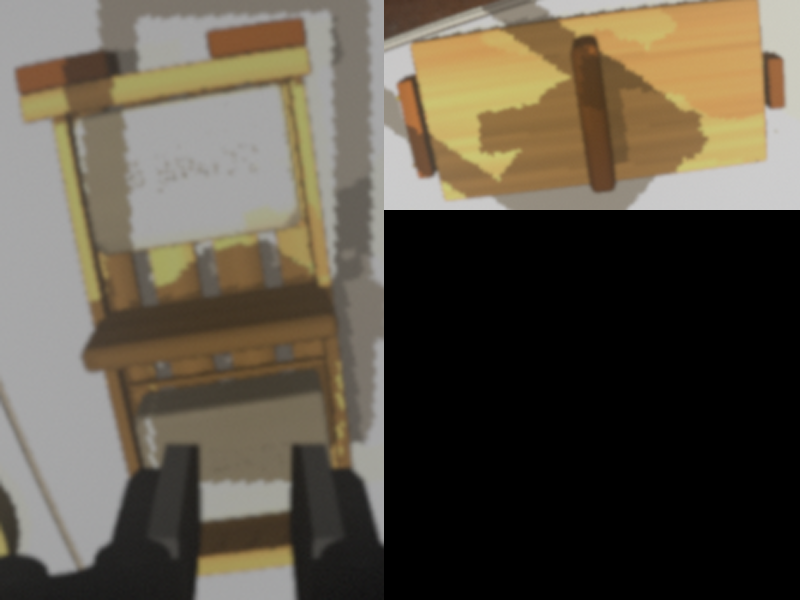

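```bash
cat > f.py <<'E'
from h import *
L=lambda n:pickle.load(open(n+'.pkl','rb'))
def P(l,x0,y0,k,ox=0):return [(np.array(X),np.array([x0+(p[0]-ox+.5)/k-.5,y0+(p[1]+.5)/k-.5])) for X,p in l]
t=P([((.1,.05,.07),(733,40)),((.1,-.05,.07),(719,365)),((.09,.05,.07),(701,40)),((.09,-.05,.07),(692,365)),((-.1,.05,.07),(37,80)),((-.1,-.05,.07),(88,388)),((-.09,.05,.07),(66,74)),((-.09,-.05,.07),(114,385)),((-.005,.048,.068),(363,57)),((.005,.048,.068),(400,55)),((-.005,-.048,.068),(383,368)),((.005,-.048,.068),(412,366))],132,130,3)
fit(L('wt'),t,[.5,-.4,1.74]);fit(L('wt'),t,[.5,-.4,1.74,0])
b=P([((-.1,-.05,0),(21,96)),((-.1,.05,0),(306,48)),((-.09,-.05,0),(26,122)),((-.09,.05,0),(310,75)),((-.005,-.048,-.002),(85,347)),((-.005,.048,-.002),(334,315)),((.005,-.048,-.002),(88,370)),((.005,.048,-.002),(336,338))],180,75,2.4)
for s in(.070,.082): fit(L('wb'),[(X+[0,0,s],p) for X,p in b],[.54,-.12,-.1])
x=fit(L('wb'),b,[.54,-.12,-.1,.08])
for lx in(.09,.1):
  for ly in (-.016,.02):
    c,s=np.cos(x[2]),np.sin(x[2]);q=wproj(L('wb'),[x[0]+c*lx-s*ly,x[1]+s*lx+c*ly,x[3]]);print('pred far',lx,((q-[180,75])*2.4).round(0))
c=P([((.1,-.05,.022),(412,42)),((.1,.05,.022),(446,200)),((-.1,-.05,.022),(758,-1)),((-.1,.05,.022),(767,159)),((.007,-.04,.06),(572,42)),((-.007,-.04,.06),(598,38)),((.007,.04,.06),(590,190)),((-.007,.04,.06),(615,188))],165,135,1.75,384)
fit(L('wc'),c,[.456,.378,-1.7]);fit(L('wc'),c,[.456,.378,-1.7,0])
E
python3 f.py
```

```text
fit [ 0.4974 -0.4068  1.7854] res px [[1.7, -0.8], [1.7, 0.4], [0.9, -0.7], [0.3, 1.0], [-1.0, -1.8], [-0.7, 0.2], [-0.3, -0.9], [0.2, 1.1], [-1.4, -0.6], [-1.6, -0.6], [-0.5, 2.0], [0.8, 2.3]]
fit [ 0.4982 -0.4068  1.7853 -0.0033] res px [[0.4, -0.2], [0.6, -0.3], [-0.3, -0.2], [-0.7, 0.3], [0.4, -1.5], [0.4, -0.6], [1.0, -0.5], [1.2, 0.3], [-1.2, -0.1], [-1.6, -0.1], [-0.4, 1.3], [0.8, 1.6]]
fit [ 0.5525 -0.1153 -0.1434] res px [[-1.2, -0.8], [1.4, -1.5], [-1.1, 0.2], [1.5, -0.5], [-3.0, 1.4], [1.7, -0.6], [-1.9, 2.2], [2.1, 0.7]]
fit [ 0.5509 -0.114  -0.1434] res px [[-4.6, -2.7], [3.7, -4.4], [-4.4, -1.2], [3.9, -2.9], [-5.1, 4.2], [4.4, 1.6], [-3.8, 5.4], [4.8, 3.3]]
fit [ 0.5533 -0.116  -0.1434  0.0636] res px [[0.5, 0.2], [0.3, 0.0], [0.5, 0.9], [0.3, 0.7], [-2.0, 0.0], [0.4, -1.7], [-0.9, 0.6], [0.8, -0.7]]
pred far 0.09 [205. 549.]
pred far 0.09 [291. 539.]
pred far 0.1 [209. 568.]
pred far 0.1 [294. 558.]
fit [ 0.4565  0.3826 -1.7342] res px [[-1.9, -1.8], [-1.6, -0.7], [1.4, -3.0], [0.6, 0.6], [-1.1, 0.7], [0.5, 0.9], [0.6, 2.0], [1.4, 1.4]]
fit [ 0.4579  0.3823 -1.7342 -0.0055] res px [[-0.1, -1.3], [-0.3, -1.6], [-0.2, -2.0], [-0.9, -0.0], [-0.8, 1.3], [0.4, 1.6], [0.6, 1.0], [1.2, 0.4]]
```

{"api": "arm_command", "payload": {"increments": [{"translation":[0.3,-1.7,0],"turn":0.043},{"translation":[0,0,-4],"turn":0},{"translation":[0,0,-3.5],"turn":0},{"translation":[0,0,0],"turn":0},{"translation":[0,0,-1.5],"turn":0},{"translation":[0,0,-1.5],"turn":0},{"translation":[0,0,-1.5],"turn":0},{"translation":[0,0,-1.2],"turn":0},{"translation":[0,0,-1.0],"turn":0},{"translation":[0,0,-0.9],"turn":0},{"translation":[0,0,0],"turn":0},{"translation":[0,0,0],"turn":0}], "force": 60}}

```text
time: 4.8
tcp_pos: [0.4969, -0.4078, 0.0545]
tool_rot: [-0.107, 0.994, -0.0, 0.0]
force: [-0.1, -0.1, 0.8]
gripper_width: 0.0186
```

{"api": "arm_command", "payload": {"increments": [{"translation":[0,0,-0.2],"turn":0},{"translation":[0,0,0],"turn":0},{"translation":[0,0,0],"turn":0},{"translation":[0,0,0],"turn":0},{"translation":[0,0,0],"turn":0},{"translation":[0,0,0],"turn":0}], "gripper": 0, "force": 80}}

```text
time: 5.4
tcp_pos: [0.4973, -0.4081, 0.0539]
tool_rot: [-0.107, 0.994, -0.001, 0.001]
force: [-0.1, 1.3, 5.1]
gripper_width: 0.0086
```

{"api": "arm_command", "payload": {"increments": [{"translation":[0,0,0.5],"turn":0},{"translation":[0,0,1],"turn":0},{"translation":[0,0,2],"turn":0},{"translation":[0,0,3],"turn":0},{"translation":[0,0,3],"turn":0},{"translation":[0,0,3],"turn":0},{"translation":[0,0,3],"turn":0},{"translation":[0,0,3],"turn":0},{"translation":[0,0,3],"turn":0},{"translation":[0,0,0.5],"turn":0},{"translation":[0,0,0],"turn":0},{"translation":[0,0,0],"turn":0}]}}

```text
time: 6.6
tcp_pos: [0.4958, -0.4069, 0.2702]
tool_rot: [-0.107, 0.994, 0.001, -0.001]
force: [-0.1, 0.7, -6.2]
gripper_width: 0.0087
```

{"api": "arm_command", "payload": {"increments": [{"translation":[0,0.7,0],"turn":0},{"translation":[0,1.5,0],"turn":0},{"translation":[0,2.0,0],"turn":0},{"translation":[0,2.0,0],"turn":-0.05},{"translation":[0,2.0,0],"turn":-0.1},{"translation":[0,2.0,0],"turn":-0.12},{"translation":[0,2,0],"turn":-0.12},{"translation":[0,2,0],"turn":-0.12},{"translation":[0,2,0],"turn":-0.12},{"translation":[0,2,0],"turn":-0.12},{"translation":[0,2,0],"turn":-0.12},{"translation":[0,2,0],"turn":-0.12}]}}

```text
time: 7.8
tcp_pos: [0.4958, -0.1829, 0.2721]
tool_rot: [0.38, 0.925, 0.0, -0.001]
force: [0.3, 0.2, -6.0]
gripper_width: 0.0089
```

{"api": "arm_command", "payload": {"increments": [{"translation":[0.6,2,0],"turn":-0.12},{"translation":[0.8,2,0],"turn":-0.12},{"translation":[0.8,1.5,0],"turn":-0.12},{"translation":[0.8,1,0],"turn":-0.12},{"translation":[0.8,0.5,0],"turn":-0.12},{"translation":[0.8,0,0],"turn":-0.12},{"translation":[0.8,0,0],"turn":-0.1},{"translation":[0.2,0,0],"turn":-0.07},{"translation":[0,0,0],"turn":-0.05},{"translation":[0,0,0],"turn":0},{"translation":[0,0,0],"turn":0},{"translation":[0,0,0],"turn":0}]}}

```text
time: 9.0
tcp_pos: [0.5523, -0.1151, 0.2723]
tool_rot: [0.756, 0.655, -0.0, -0.0]
force: [0.3, -0.3, -5.1]
gripper_width: 0.009
```

{"api": "arm_command", "payload": {"increments": [{"translation":[0,0,-1],"turn":0},{"translation":[0,0,-2],"turn":0},{"translation":[0,0,-2.5],"turn":0},{"translation":[0,0,-2.5],"turn":0},{"translation":[0,0,-2.5],"turn":0},{"translation":[0,0,-1.5],"turn":0},{"translation":[0,0,-1],"turn":0},{"translation":[0,0,-0.7],"turn":0},{"translation":[0,0,0],"turn":0},{"translation":[0,0,0],"turn":0}]}}

```text
time: 10.0
tcp_pos: [0.5533, -0.116, 0.1358]
tool_rot: [0.756, 0.654, 0.0, 0.0]
force: [-0.5, 0.1, -5.6]
gripper_width: 0.0091
```

```bash
python3 -c "
from h import *
wsnap('w1');snap('side','pics/s1.png');snap('top','pics/t1.png')
r=lambda n,x0,x1,y0,y1,k:cv2.resize(cv2.imread('pics/%s.png'%n)[y0:y1,x0:x1],None,fx=k,fy=k,interpolation=cv2.INTER_CUBIC)
z=np.zeros((600,800,3),np.uint8)
A=r('s1',210,320,180,275,4);z[:380,:440]=A
B=r('t1',270,330,180,255,5);z[:375,440:740]=B
C=r('w1',60,500,0,220,1);z[380:,:440]=C
cv2.imwrite('pics/m1.png',z)"
```

```text
w1 10.0 [ 0.5533 -0.116   0.1358] yaw -0.145 w 0.0091 q [-0.28  0.4   1.67  0.    1.07 -0.14]
```

View pics/m1.png

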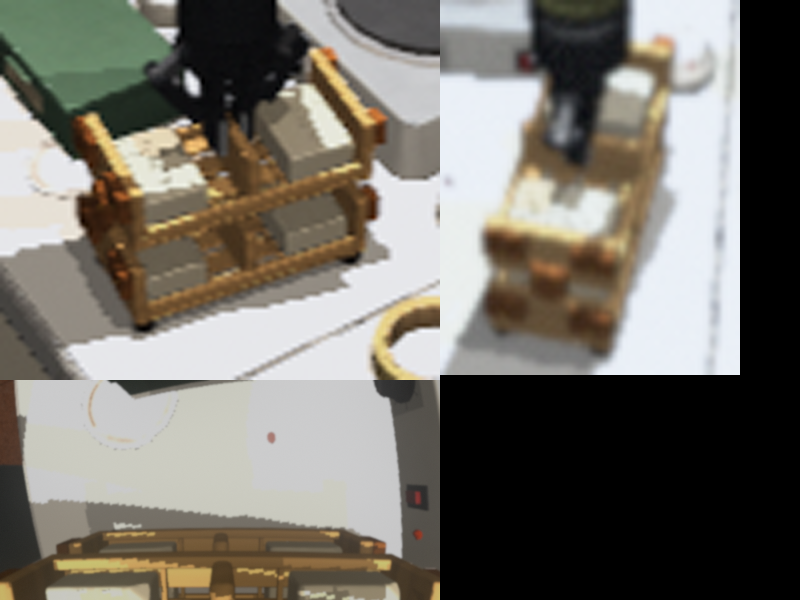

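{"api": "arm_command", "payload": {"increments": [{"translation":[0,0,-0.4],"turn":0},{"translation":[0,0,-0.3],"turn":0},{"translation":[0,0,-0.2],"turn":0},{"translation":[0,0,-0.2],"turn":0},{"translation":[0,0,-0.2],"turn":0},{"translation":[0,0,-0.2],"turn":0},{"translation":[0,0,0],"turn":0}]}}

```text
time: 10.85
tcp_pos: [0.5526, -0.1158, 0.1199]
tool_rot: [0.756, 0.654, -0.0, -0.0]
force: [0.3, -0.1, -5.6]
gripper_width: 0.0088
```

{"api": "arm_command", "payload": {"increments": [{"translation":[0,0,-0.2],"turn":0},{"translation":[0,0,-0.2],"turn":0},{"translation":[0,0,-0.2],"turn":0},{"translation":[0,0,0],"turn":0},{"translation":[0,0,0],"turn":0}]}}

```text
time: 11.35
tcp_pos: [0.5527, -0.1158, 0.1142]
tool_rot: [0.756, 0.654, -0.0, -0.0]
force: [-0.4, -0.1, -5.8]
gripper_width: 0.0089
```

{"api": "arm_command", "payload": {"increments": [{"translation":[0,0,-0.1],"turn":0},{"translation":[0,0,-0.1],"turn":0},{"translation":[0,0,0],"turn":0},{"translation":[0,0,0],"turn":0}]}}

```text
time: 11.75
tcp_pos: [0.5528, -0.1158, 0.1123]
tool_rot: [0.756, 0.654, 0.0, 0.0]
force: [-0.4, 0.3, -5.4]
gripper_width: 0.0088
```

{"api": "arm_command", "payload": {"increments": [{"translation":[0,0,-0.1],"turn":0},{"translation":[0,0,0],"turn":0},{"translation":[0,0,-0.1],"turn":0},{"translation":[0,0,0],"turn":0},{"translation":[0,0,0],"turn":0}]}}

```text
time: 12.25
tcp_pos: [0.5529, -0.1158, 0.1121]
tool_rot: [0.756, 0.654, 0.0, 0.001]
force: [-3.5, 1.1, 9.7]
gripper_width: 0.009
```

Contact came at TCP z 0.112, the height predicted for fully home. Releasing.

{"api": "arm_command", "payload": {"increments": [{"translation":[0,0,0],"turn":0},{"translation":[0,0,0],"turn":0},{"translation":[0,0,0],"turn":0},{"translation":[0,0,0],"turn":0},{"translation":[0,0,0.5],"turn":0},{"translation":[0,0,1.5],"turn":0},{"translation":[0,0,3],"turn":0},{"translation":[0,0,4],"turn":0},{"translation":[0,0,4],"turn":0},{"translation":[0,0,0],"turn":0},{"translation":[0,0,0],"turn":0}], "gripper": 0.2}}

```text
time: 13.35
tcp_pos: [0.5535, -0.116, 0.2419]
tool_rot: [0.756, 0.654, 0.001, 0.001]
force: [0.6, 0.8, -1.1]
gripper_width: 0.0172
```

```bash
python3 -c "
from h import *
wsnap('w2');snap('side','pics/s2.png')
r=lambda n,x0,x1,y0,y1,k:cv2.resize(cv2.imread('pics/%s.png'%n)[y0:y1,x0:x1],None,fx=k,fy=k,interpolation=cv2.INTER_CUBIC)
z=np.zeros((600,800,3),np.uint8)
A=r('s2',215,315,180,280,4);z[:400,:400]=A
C=r('w2',80,480,50,320,1);z[:270,400:]=C
cv2.imwrite('pics/m2.png',z)"
```

```text
w2 13.35 [ 0.5535 -0.116   0.2419] yaw -0.145 w 0.0172 q [-0.28  0.29  1.53 -0.    1.31 -0.14]
```

View pics/m2.png

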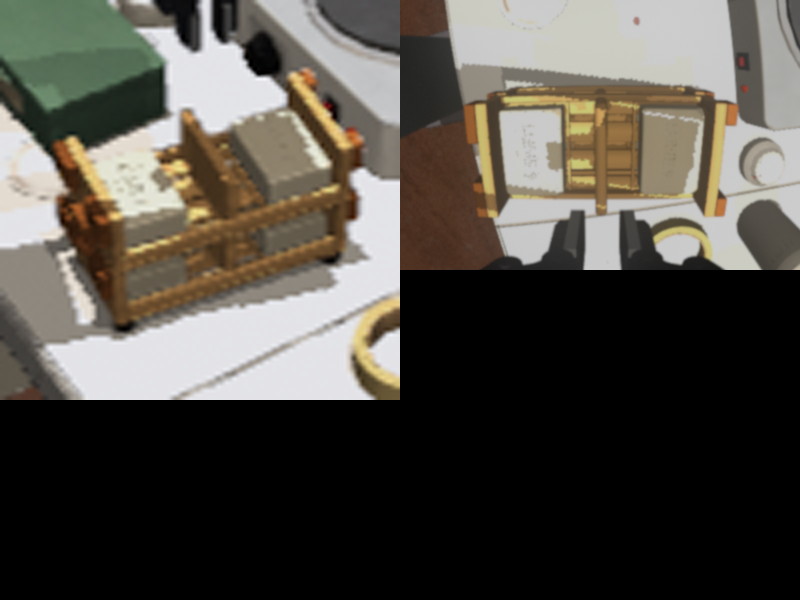

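The tray is seated and level, with both bars in place. In the side crop (200,190), board rests on board. Going to the cover.

{"api": "arm_command", "payload": {"increments": [{"translation":[0,2,0],"turn":-0.06},{"translation":[-0.7,3.6,0],"turn":-0.11},{"translation":[-0.7,3.6,0],"turn":-0.11},{"translation":[-0.7,3.6,0],"turn":-0.11},{"translation":[-0.7,3.6,0],"turn":-0.11},{"translation":[-0.7,3.6,0],"turn":-0.11},{"translation":[-0.7,3.6,0],"turn":-0.11},{"translation":[-0.7,3.6,0],"turn":-0.11},{"translation":[-0.7,3.6,0],"turn":-0.11},{"translation":[-0.7,3.6,0],"turn":-0.11},{"translation":[-0.7,3.6,0],"turn":-0.11},{"translation":[-0.7,3.6,0],"turn":-0.11}], "gripper": 0.5}}

```text
time: 14.65
tcp_pos: [0.4742, 0.3011, 0.2383]
tool_rot: [0.997, 0.076, -0.002, 0.001]
force: [0.4, 0.1, 0.4]
gripper_width: 0.0427
```

{"api": "arm_command", "payload": {"increments": [{"translation":[-0.7,3.6,0],"turn":-0.11},{"translation":[-0.7,3.4,0],"turn":-0.11},{"translation":[-0.5,1.2,-2],"turn":-0.1},{"translation":[0,0,-2],"turn":0},{"translation":[0,0,0],"turn":0},{"translation":[0,0,0],"turn":0}]}}

```text
time: 15.25
tcp_pos: [0.4559, 0.3815, 0.1987]
tool_rot: [0.997, -0.082, -0.001, 0.001]
force: [0.1, -0.7, 0.4]
gripper_width: 0.0426
```

```bash
python3 -c "
from h import *
wsnap('w3')
i=cv2.imread('pics/w3.png');cv2.imwrite('pics/m3.png',cv2.resize(i[60:330,80:480],None,fx=2,fy=2,interpolation=cv2.INTER_CUBIC))"
```

```text
w3 15.25 [0.4559 0.3815 0.1987] yaw -1.7347 w 0.0426 q [ 0.63  0.37  1.53 -0.    1.24  2.36]
```

View pics/m3.png

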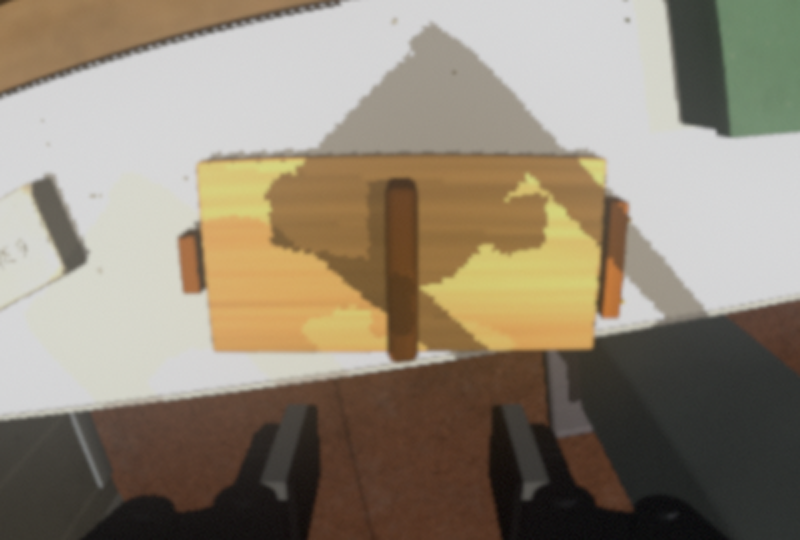

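Run:
```python
from f import *
c=P([((.1,.05,.022),(606,157)),((.1,-.05,.022),(594,350)),((-.1,.05,.022),(198,162)),((-.1,-.05,.022),(214,351)),((.007,.04,.06),(417,181)),((-.007,.04,.06),(387,181)),((.007,-.04,.06),(418,359)),((-.007,-.04,.06),(388,360))],80,60,2)
print('---');fit(L('w3'),c,[.456,.378,-1.7]);fit(L('w3'),c,[.456,.378,-1.7,0])
```

```text
fit [ 0.4974 -0.4068  1.7854] res px [[1.7, -0.8], [1.7, 0.4], [0.9, -0.7], [0.3, 1.0], [-1.0, -1.8], [-0.7, 0.2], [-0.3, -0.9], [0.2, 1.1], [-1.4, -0.6], [-1.6, -0.6], [-0.5, 2.0], [0.8, 2.3]]
fit [ 0.4982 -0.4068  1.7853 -0.0033] res px [[0.4, -0.2], [0.6, -0.3], [-0.3, -0.2], [-0.7, 0.3], [0.4, -1.5], [0.4, -0.6], [1.0, -0.5], [1.2, 0.3], [-1.2, -0.1], [-1.6, -0.1], [-0.4, 1.3], [0.8, 1.6]]
fit [ 0.5525 -0.1153 -0.1434] res px [[-1.2, -0.8], [1.4, -1.5], [-1.1, 0.2], [1.5, -0.5], [-3.0, 1.4], [1.7, -0.6], [-1.9, 2.2], [2.1, 0.7]]
fit [ 0.5509 -0.114  -0.1434] res px [[-4.6, -2.7], [3.7, -4.4], [-4.4, -1.2], [3.9, -2.9], [-5.1, 4.2], [4.4, 1.6], [-3.8, 5.4], [4.8, 3.3]]
fit [ 0.5533 -0.116  -0.1434  0.0636] res px [[0.5, 0.2], [0.3, 0.0], [0.5, 0.9], [0.3, 0.7], [-2.0, 0.0], [0.4, -1.7], [-0.9, 0.6], [0.8, -0.7]]
pred far 0.09 [205. 549.]
pred far 0.09 [291. 539.]
pred far 0.1 [209. 568.]
pred far 0.1 [294. 558.]
fit [ 0.4565  0.3826 -1.7342] res px [[-1.9, -1.8], [-1.6, -0.7], [1.4, -3.0], [0.6, 0.6], [-1.1, 0.7], [0.5, 0.9], [0.6, 2.0], [1.4, 1.4]]
fit [ 0.4579  0.3823 -1.7342 -0.0055] res px [[-0.1, -1.3], [-0.3, -1.6], [-0.2, -2.0], [-0.9, -0.0], [-0.8, 1.3], [0.4, 1.6], [0.6, 1.0], [1.2, 0.4]]
---
fit [ 0.4599  0.381  -1.7281] res px [[1.6, -1.3], [0.3, -1.5], [-1.7, -2.1], [-0.8, -0.5], [1.0, 1.2], [-1.0, 1.3], [0.5, 1.5], [-0.1, 1.1]]
fit [ 0.459   0.3812 -1.7281 -0.0034] res px [[0.5, -0.9], [-0.6, -2.0], [-0.6, -1.7], [0.1, -1.0], [0.9, 1.6], [-0.9, 1.7], [0.5, 0.9], [0.0, 0.5]]
```

{"api": "arm_command", "payload": {"increments": [{"translation":[0.2,0,-3],"turn":0.003},{"translation":[0,0,-4],"turn":0},{"translation":[0,0,-3],"turn":0},{"translation":[0,0,-2],"turn":0},{"translation":[0,0,-1.5],"turn":0},{"translation":[0,0,-1],"turn":0},{"translation":[0,0,-0.6],"turn":0},{"translation":[0,0,0],"turn":0},{"translation":[0,0,0],"turn":0}], "gripper": 0.45}}

```text
time: 16.2
tcp_pos: [0.4594, 0.3825, 0.0501]
tool_rot: [0.997, -0.081, 0.001, -0.001]
force: [0.1, -0.0, -0.1]
gripper_width: 0.0386
```

```bash
python3 - <<'E' | tail -2
from f import *
c=P([((.1,.05,.128),(728,104)),((.1,-.05,.128),(723,216)),((.09,-.05,.128),(706,216)),((-.1,.05,.128),(474,104)),((-.1,-.05,.128),(483,216)),((-.005,.048,.126),(596,98)),((.005,.048,.126),(607,98)),((-.005,-.048,.126),(596,213)),((.005,-.048,.126),(607,213))],80,50,1,400)
fit(L('w2'),c,[.553,-.116,-.14]);fit(L('w2'),c,[.553,-.116,-.14,0])
E
```

```text
fit [ 0.5538 -0.1154 -0.1436] res px [[0.9, -3.4], [-7.3, -1.2], [-0.9, -0.8], [0.4, -2.7], [5.1, -0.4], [-0.9, 2.0], [1.4, 2.0], [0.1, 1.3], [0.9, 1.3]]
fit [ 0.5539 -0.1144 -0.1436  0.0033] res px [[2.4, -4.0], [-6.1, -0.4], [0.2, 0.0], [-1.4, -3.3], [3.7, 0.4], [-1.1, 1.3], [1.3, 1.3], [-0.1, 2.1], [0.9, 2.1]]
```

{"api": "arm_command", "payload": {"increments": [{"translation":[-0.1,0,-0.4],"turn":0},{"translation":[0,0,0],"turn":0},{"translation":[0,0,0],"turn":0},{"translation":[0,0,0],"turn":0},{"translation":[0,0,0],"turn":0},{"translation":[0,0,0],"turn":0},{"translation":[0,0,0],"turn":0},{"translation":[0,0,0],"turn":0}], "gripper": 0, "force": 60}}

```text
time: 17.0
tcp_pos: [0.458, 0.3823, 0.0457]
tool_rot: [0.997, -0.081, 0.0, -0.0]
force: [0.2, -0.6, 5.1]
gripper_width: 0.0128
```

{"api": "arm_command", "payload": {"increments": [{"translation":[0,0,0.5],"turn":0},{"translation":[0,0,1],"turn":0},{"translation":[0,0,2],"turn":0},{"translation":[0,0,3],"turn":0},{"translation":[0,0,3],"turn":0},{"translation":[0,0,3],"turn":0},{"translation":[0,0,3],"turn":0},{"translation":[0,0,3],"turn":0},{"translation":[0,0,3],"turn":0},{"translation":[0,0,0.5],"turn":0},{"translation":[0,0,0],"turn":0},{"translation":[0,0,0],"turn":0}]}}

```text
time: 18.2
tcp_pos: [0.4568, 0.3814, 0.2635]
tool_rot: [0.997, -0.081, -0.001, 0.001]
force: [0.8, -0.2, -2.3]
gripper_width: 0.0129
```

{"api": "arm_command", "payload": {"increments": [{"translation":[0.3,-1,0],"turn":0.04},{"translation":[0.6,-2,0],"turn":0.08},{"translation":[0.6,-3,0],"turn":0.1},{"translation":[0.6,-3.2,0],"turn":0.1},{"translation":[0.6,-3.2,0],"turn":0.1},{"translation":[0.6,-3.2,0],"turn":0.1},{"translation":[0.6,-3.2,0],"turn":0.1},{"translation":[0.6,-3.2,0],"turn":0.1},{"translation":[0.6,-3.2,0],"turn":0.1},{"translation":[0.6,-3.2,0],"turn":0.1},{"translation":[0.6,-3.2,0],"turn":0.1},{"translation":[0.6,-3.2,0],"turn":0.1}]}}

```text
time: 19.4
tcp_pos: [0.5255, 0.0329, 0.2628]
tool_rot: [0.886, 0.463, -0.002, -0.001]
force: [1.3, 0.3, -3.3]
gripper_width: 0.0129
```

{"api": "arm_command", "payload": {"increments": [{"translation":[0.6,-3.2,0],"turn":0.1},{"translation":[0.6,-3.2,0],"turn":0.1},{"translation":[0.6,-3.2,0],"turn":0.1},{"translation":[0.6,-2.8,0],"turn":0.1},{"translation":[0.3,-1.6,0],"turn":0.067},{"translation":[0,0,0],"turn":0},{"translation":[0,0,0],"turn":0},{"translation":[0,0,0],"turn":0}]}}

```text
time: 20.2
tcp_pos: [0.5529, -0.1047, 0.2641]
tool_rot: [0.757, 0.654, -0.001, -0.001]
force: [-0.2, 0.4, -3.0]
gripper_width: 0.013
```

```bash
python3 -c "
from h import *
wsnap('w4')"
```

```text
w4 20.2 [ 0.5529 -0.1047  0.2641] yaw -0.1454 w 0.013 q [-0.26  0.28  1.5   0.    1.37 -0.12]
```

{"api": "arm_command", "payload": {"increments": [{"translation":[0,-0.6,-1],"turn":0},{"translation":[0,-0.5,-2],"turn":0},{"translation":[0,0,-2],"turn":0},{"translation":[0,0,-1.5],"turn":0},{"translation":[0,0,-0.9],"turn":0},{"translation":[0,0,-0.5],"turn":0},{"translation":[0,0,0],"turn":0},{"translation":[0,0,0],"turn":0}]}}

```text
time: 21.05
tcp_pos: [0.5543, -0.1169, 0.1868]
tool_rot: [0.756, 0.654, 0.0, 0.0]
force: [0.1, -0.3, -2.8]
gripper_width: 0.013
```

```bash
python3 -c "
from h import *
wsnap('w5');snap('side','pics/s5.png');snap('top','pics/t5.png')
r=lambda n,x0,x1,y0,y1,k:cv2.resize(cv2.imread('pics/%s.png'%n)[y0:y1,x0:x1],None,fx=k,fy=k,interpolation=cv2.INTER_CUBIC)
z=np.zeros((600,800,3),np.uint8)
A=r('s5',210,320,160,275,4);z[:460,:440]=A
B=r('t5',265,325,165,250,6);z[:510,440:800]=B
cv2.imwrite('pics/m5.png',z)"
```

```text
w5 21.05 [ 0.5543 -0.1169  0.1868] yaw -0.1448 w 0.013 q [-0.28  0.34  1.61 -0.    1.19 -0.14]
```

View pics/m5.png

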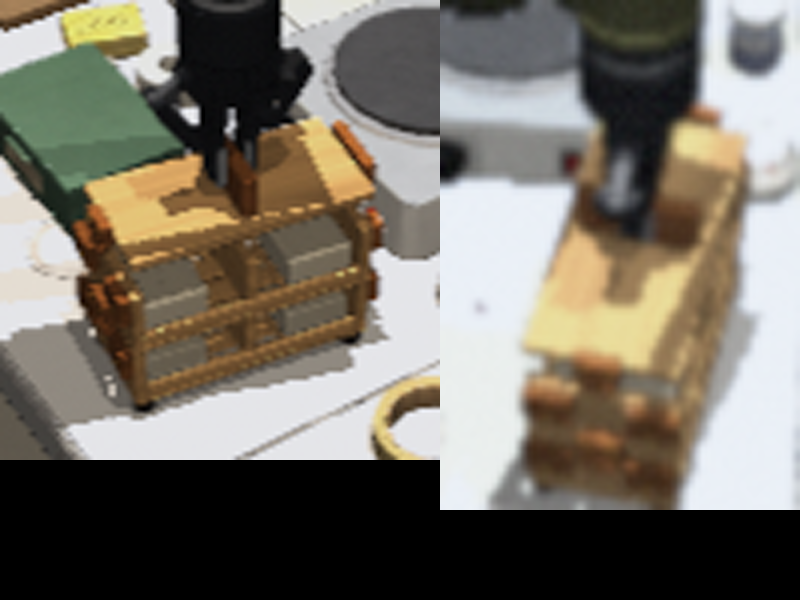

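{"api": "arm_command", "payload": {"increments": [{"translation":[-0.1,0,-0.4],"turn":0},{"translation":[0,0,-0.4],"turn":0},{"translation":[0,0,-0.3],"turn":0},{"translation":[0,0,-0.2],"turn":0},{"translation":[0,0,-0.2],"turn":0},{"translation":[0,0,-0.2],"turn":0},{"translation":[0,0,0],"turn":0},{"translation":[0,0,0],"turn":0}]}}

```text
time: 22.0
tcp_pos: [0.5528, -0.1168, 0.1693]
tool_rot: [0.756, 0.654, 0.0, -0.0]
force: [-0.5, -0.3, -2.7]
gripper_width: 0.0132
```

{"api": "arm_command", "payload": {"increments": [{"translation":[0,0,-0.2],"turn":0},{"translation":[0,0,-0.2],"turn":0},{"translation":[0,0,-0.1],"turn":0},{"translation":[0,0,0],"turn":0},{"translation":[0,0,0],"turn":0}]}}

```text
time: 22.5
tcp_pos: [0.5528, -0.1168, 0.1642]
tool_rot: [0.756, 0.654, -0.0, -0.0]
force: [0.0, -0.8, -3.2]
gripper_width: 0.0132
```

{"api": "arm_command", "payload": {"increments": [{"translation":[0,0,-0.1],"turn":0},{"translation":[0,0,-0.1],"turn":0},{"translation":[0,0,-0.1],"turn":0},{"translation":[0,0,0],"turn":0},{"translation":[0,0,0],"turn":0}]}}

```text
time: 23.0
tcp_pos: [0.5528, -0.1168, 0.1617]
tool_rot: [0.756, 0.654, 0.0, 0.0]
force: [-1.3, 0.2, 4.1]
gripper_width: 0.0129
```

{"api": "arm_command", "payload": {"increments": [{"translation":[0,0,0],"turn":0},{"translation":[0,0,0],"turn":0},{"translation":[0,0,0],"turn":0},{"translation":[0,0,0],"turn":0},{"translation":[0,0,0.5],"turn":0},{"translation":[0,0,1.5],"turn":0},{"translation":[0,0,3],"turn":0},{"translation":[0,0,3],"turn":0},{"translation":[0,0,3],"turn":0},{"translation":[0,0,1],"turn":0},{"translation":[0,0,0],"turn":0},{"translation":[0,0,0],"turn":0}], "gripper": 0.5}}

```text
time: 24.2
tcp_pos: [0.5521, -0.1166, 0.2803]
tool_rot: [0.756, 0.654, -0.0, -0.001]
force: [0.4, 0.6, 0.0]
gripper_width: 0.0431
```

```bash
python3 -c "
from h import *
wsnap('w6');snap('side','pics/s6.png');snap('top','pics/t6.png')
r=lambda n,x0,x1,y0,y1,k:cv2.resize(cv2.imread('pics/%s.png'%n)[y0:y1,x0:x1],None,fx=k,fy=k,interpolation=cv2.INTER_CUBIC)
z=np.zeros((600,800,3),np.uint8)
z[:600,:500]=r('s6',210,335,150,300,4)
z[:340,500:740]=r('t6',265,325,165,250,4)
z[340:600,500:800]=r('w6',80,480,40,387,.75)
cv2.imwrite('pics/m6.png',z)"
```

```text
w6 24.2 [ 0.5521 -0.1166  0.2803] yaw -0.145 w 0.0431 q [-0.28  0.27  1.47  0.    1.4  -0.14]
```

View pics/m6.png

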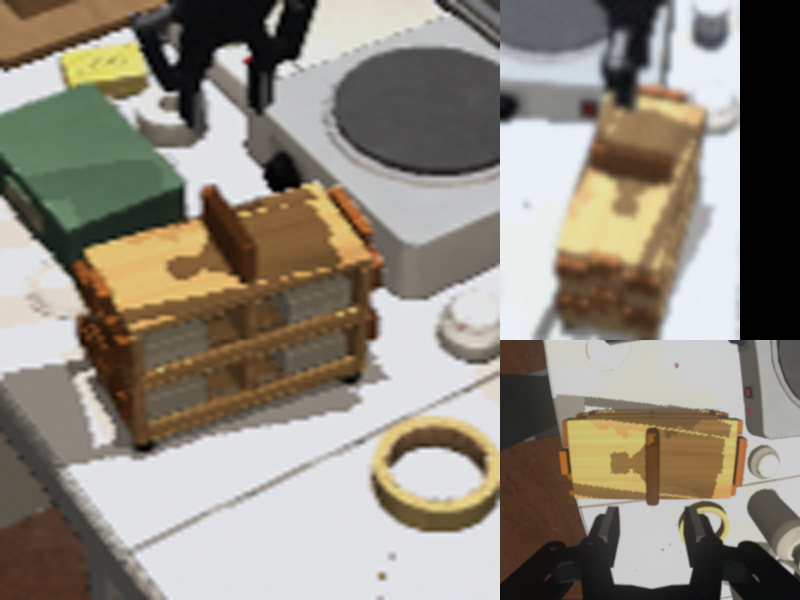

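Seated level: in the side crop, the cover board (230,250) lies on both end boards, the wide lug is at the far end, and the bystanders look undisturbed. Handing in.

```bash
python3 -c "
from plant import bot
print(bot.job_done())"
```

```text
the job is handed in; nothing more can be done
None
```

The tray with its two soap bars is on the base and the cover is on the tray. Both have the wide lug in the wide notch, and I handed the job in about 24 s into the 61 s limit. `job_done()` gives no verdict, so the evidence is my own checks.

- **Seating:** Both parts met contact at the TCP height predicted for fully home: 0.112 m for the tray and 0.1617 m for the cover. Forces at touchdown were about 10 N and 4 N.
- **Last pictures:** They show the tray and cover level and let go, with the fingers well above the stack and nothing touching it. The two bars were clearly in their halves after the tray was placed. Once the cover was on, they show only dimly between the boards in the side view. I judged the tape, timer and bottle undisturbed by eye only and did not measure them.
- **Disagreements:** Camera fits left free in height came out 3 to 6 mm low, which I took as calibration bias. I took the base top as 70 mm, feet included, and the contact heights bore that out. A rough position fit of the seated tray agreed with the release pose to about 1 mm, though a few image points were off by up to 7 pixels. I did not fit the seated cover's position.
- **Picture budget:** I viewed 12 pictures, two over the budget of 10, to check the cover before lowering it and the finished stack.

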